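# Seat the engine control unit in its bench jig and snap the clamp over

### The arm

A 6-joint arm with a two-finger parallel gripper is mounted at the origin on the work surface. World frame = base frame: x ahead of the robot, y to its left, z up, the work surface at z = 0. Lengths are in m, angles in rad, forces in N, time in s.
With the tool pointing down it reaches from about 0.35 to 0.775 m from the base axis. Payload 7.3 kg.
Tool frame: the origin (TCP) lies at the centre of the arm's flange, where the gripper is bolted on; the fingertips stand 178 mm ahead of it and the grasp point (between the pads) lies 159 mm ahead of it; z points along the fingers, y is the line along which they close (so a half turn about z gives the same grasp; the last joint's range is limited). The gripper opens to 92 mm and grips with 3 to 60 N. Pads are 19 mm wide; open, the fingers measure 130 mm over their backs; the gripper's body (75 mm by 190 mm) begins 47 mm behind the grasp point.
Start: joints at [-1.285, 0.342, 1.524, -0, 1.275, -0.146], TCP at [0.22, -0.477, 0.405] pointing down, gripper open.
Joint ranges: [-2.53, 2.53], [-0.77, 2.02], [0.04, 2.7], [-1, 4.14], [0.28, 2.66], [-3.11, 3.11]. Speed limits (rad/s): [2.57, 2.57, 3.14, 3.14, 3.14, 3.14].

### API

Orientations are given as [roll, pitch, yaw] about the fixed x, y, z axes, in that order (R = Rz(yaw) Ry(pitch) Rx(roll)).
In Python, from cell import telemetry, vision, ticket gives the robot as it stands.
- The arm moves only by the shell command python3 -m crank 'ROWS' [FORCE]. ROWS is JSON, a list of rows, each a list of 5 numbers: the gripper command: -1 is shut, 1 is fully open, values between are in proportion, then the shift along the tool's x, y, z in mm, then the turn about the tool's z in rad. In form: [[fingers, dx, dy, dz, roll], ...]. A call has 1 to 12 rows; each row is the pose to reach, as a shift and turn from the pose commanded when the call began, along the tool's axes at that moment; what a row does not reach only later rows make up. A row lasts 1/12 s, in which the tool goes at most 41.7 mm and 7.16 degrees, less where a joint would pass 70% of its speed; a pose out of reach is approached as far as the arm can. A call with a gripper value outside its range is refused whole. The fingers move at their own pace and stop on an object; FORCE is the grip in N (left out, the last holds). Time passes only in rows, so rows that repeat a pose let the fingers close. It gives the time, the measured TCP pose, the force, the opening and the grip force at its end, in the units of the state.
- telemetry.observe(): the state, without advancing time (a new reading comes with each control period).
- vision.read_camera(name): name is "scene" or "side" or "wrist"; returns (picture, depth): 384x512x3 uint8, red, green, blue; 384x512 float32, m along the optical axis (not along the pixel's ray), 0 where there is no reading.
- vision.get_calibration(name): a dict with "camera_matrix" (3x3 intrinsics, pixels), "dist" ([k1, k2, p1, p2, k3] as OpenCV has them; the pictures are not rectified), "rvec" (rotation vector, rad) and "tvec" (3), from world to camera coordinates, as OpenCV has them. Camera axes: x right, y down, z forward; pixel columns grow to the right and rows downward; lengths in m; the calibration is good to about 2 mm. A picture is of the moment at which its call begins: read the wrist's pose just before it. get_calibration takes no time and is no camera call; for the wrist camera it gives the pose at the moment of the call.
- ticket.hand_in(): hands the job in; it is judged then, once.
The state is a dict: "time": time; "qpos": joint angles; "qvel": joint speeds; "joint_efforts": joint torques, N m; "tool_pos": TCP position; "tool_rot": TCP orientation; "contact_force": force on the tool from outside, world axes, zero at the start; "torque": the same for the moment, N m; "opening": finger opening in m; "grip_force": force on a finger pad.
Only numpy, scipy, OpenCV 4.12 (cv2) and the standard library are available. Lean on these libraries where they do the work, as an engineer would, in place of code of your own. Each camera call takes 0.05 s, during which the arm holds its last target. There are 200 camera calls.

### The job

Using only your fingertips, push the engine control unit along the guide channel of the black jig until its back end is fully home against the stop, and only then push the red-knobbed clamp lever over past centre so that it snaps down and its pad holds the unit. Nothing is to be picked up: the unit stays flat on the jig, and the tin of screws, plug, mouse, phone, mug and screwdriver stay as they are.

Things in the scene. Friction and masses are not known exactly. Their poses are not given: they have to be found in the camera images.
- jig: Fixed black base plate 260 (x) x 300 (y) x 12 mm; origin under its centre, on the desk. x = the way the unit is pushed, y = to the clamp's side. Two aluminium rails, inner faces y = +-52, 14 mm tall, from x = -120 to 80, guide the unit on the plate's top (z 12). Back stop: steel block, top at z 36, face at x = 80. Clamp pivot: x 45, y 92, z 55, axis along x.
- ecu_center (a point): Centre of the engine control unit: loose metal case 120 (x) x 100 (y) x 30 mm, 0.24 to 0.45 kg. Near (-x) end: black connector block 84 wide, 27 high; then an open part with green circuit board; back half closed aluminium. Axes as the jig's. Starts 35 to 65 mm short of the stop; fully home this point is at x = 20, y = 0, z = 27 in the jig's frame.
- clamp (a joint): Angle (rad) of the over-centre clamp, lever and hold-down arm in one piece. 0 = open: lever leans 0.6 rad to the jig's +y, away from the unit, arm points up. Grows as the lever's top swings to -y, over the unit. Centre 0.6; a spring drives it away from centre either way (up to 0.2 N m, 3 N at the knob). About 1.2 = closed, rubber pad on the unit's top; past centre it snaps there by itself.
- clamp_knob (a point): Centre of the red ball knob, 24 mm across, at the end of the clamp lever, 75 mm from the pivot. In the jig's frame it is at x = 45 and moves in an arc from y = 134, z = 117 (open) through y = 92, z = 130 (centre) to about y = 50, z = 117 (closed).
- tin: Bystander: round open steel tin with brass screws, 48 mm across, 20 high, on the jig's plate to the -y side of the channel. Origin under its centre.
- plug: Bystander: grey and blue connector plug, 30 x 50 x 24 mm, on the jig's plate at the near corner on the +y side. Origin under its centre.
- mouse: Bystander: black computer mouse, about 86 x 62 x 32 mm, on a dark red mat right of the jig. Origin on its underside.
- phone: Bystander: white phone with black screen, 140 x 68 x 8 mm, flat on the desk to the left. Origin under its centre.
- mug: Bystander: white mug, 80 mm across, 92 high, handle at its +y, on the desk left of the jig. Origin under its centre.
- driver: Bystander: yellow-handled screwdriver, lying on the desk right of the robot. Origin on its underside.

How it is judged:
By the outcome, as a careful person would: the job done as asked, in the order asked, and still so for the second after the job is handed in, with the robot touching nothing.
It also fails if it takes over 51 s, if anything falls off the work surface, if the arm or the gripper's body presses on something with over 40 N, if the wrist force passes 120 N, or if a joint passes its speed limit or range.

## Working session

There is one attempt and no reset: what is moved stays moved. The work goes in short steps, Python scripts to look and compute and a shell command to move; the robot and the scene stay as the last step left them, time stands still between calls to the robot, and variables do not carry over. Pictures are saved under pics/ and viewed, at most 10 in all, crops included, and the job is handed in when it is done.

```bash
mkdir -p pics; ls
python3 - <<'E'
from cell import telemetry, vision
import cv2, numpy as np
print(telemetry.observe())
for n in ["scene","side"]:
    p,d=vision.read_camera(n); np.savez(f'pics/{n}0.npz',p=p,d=d,**{k:np.array(v) for k,v in vision.get_calibration(n).items()})
    cv2.imwrite(f'pics/{n}0.png',cv2.resize(p[:,:,::-1],(768,576)))
E
```

```text
pics
{'time': 0.0, 'qpos': array([-1.28498611e+00,  3.42732600e-01,  1.52503878e+00,  3.08740982e-05,
        1.27541394e+00, -1.46029496e-01]), 'qvel': array([-0.00050344, -0.001324  ,  0.00035775, -0.00069421,  0.00073099,
       -0.00056067]), 'joint_efforts': array([-1.20577966e-03, -4.31238949e+01, -2.44214541e+01,  7.16224336e-02,
        5.59552107e-02, -1.09281798e-04]), 'tool_pos': array([ 0.21970436, -0.47666181,  0.40403203]), 'tool_rot': array([-3.14002123e+00, -2.60958810e-04,  4.31830492e-01]), 'contact_force': array([0.94332973, 0.68769173, 0.18716869]), 'torque': array([-0.04480352,  0.02625239, -0.00941443]), 'grip_force': 0.0, 'opening': 0.09174573754873228}
```

View pics/scene0.png

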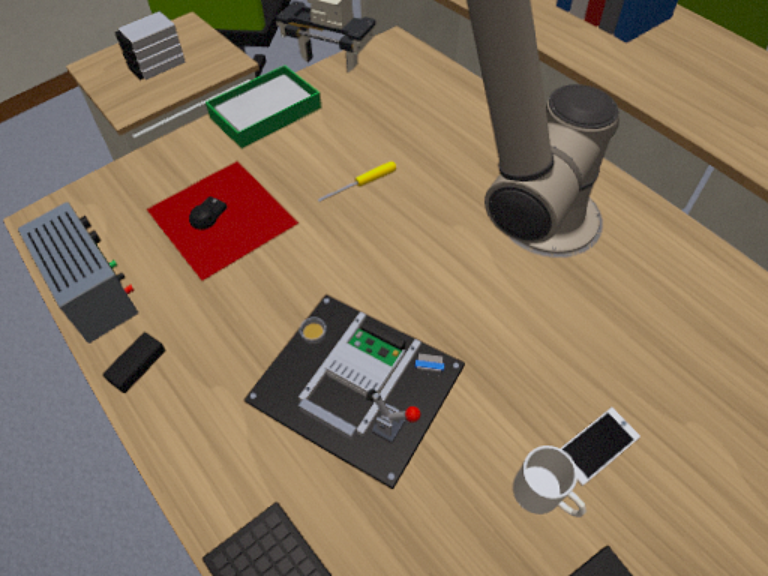

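View pics/side0.png

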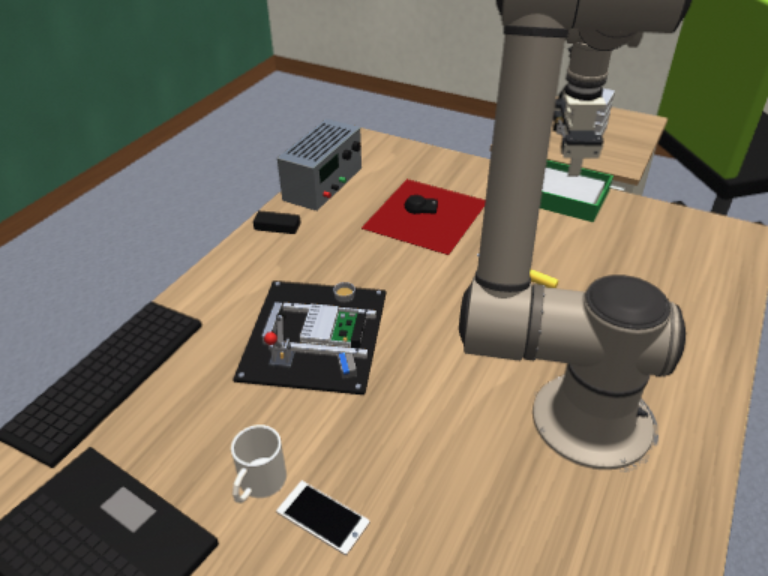

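The scene view shows the jig with plate corners near (326,296), (463,364), (392,486) and (246,400), the red knob at (413,414), and the unit with its green board at (375,345). Next is an enlarged crop.

Run:
```python
import cv2, numpy as np
a=np.load('pics/scene0.npz'); p=a['p'][190:332,158:316]
cv2.imwrite('pics/crop0.png',cv2.resize(p[:,:,::-1],None,fx=4,fy=4,interpolation=cv2.INTER_CUBIC))
```

```text
(no output)
```

View pics/crop0.png

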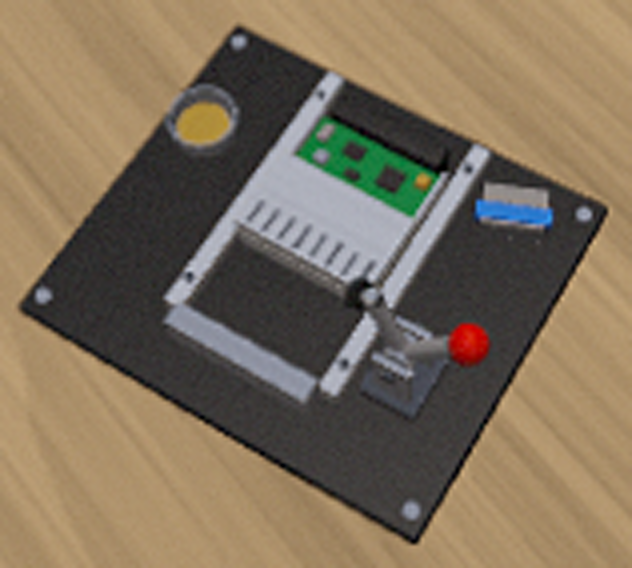

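The crop shows plate top corners at (238,27), (607,210), (417,535) and (22,306), the knob at (468,344), and the unit's back top edge running from (237,228) to about (372,285). I fit the jig pose from these.

```bash
cat > h.py <<'E'
import cv2, numpy as np
def ray_z(px,cal,z):
    K=cal['camera_matrix'];R=cv2.Rodrigues(np.array(cal['rvec']))[0];t=np.array(cal['tvec']).reshape(3)
    u=cv2.undistortPoints(np.array(px,float).reshape(-1,1,2),np.array(K),np.array(cal['dist'])).reshape(-1,2)
    r=np.c_[u,np.ones(len(u))]@R; c=-R.T@t
    return c+r*((z-c[2])/r[:,2])[:,None]
def fit(W,J):  # 2D rigid: W=R J+o
    W=W[:,:2];H=(J-J.mean(0)).T@(W-W.mean(0));th=np.arctan2(H[0,1]-H[1,0],H[0,0]+H[1,1])
    R=np.array([[np.cos(th),-np.sin(th)],[np.sin(th),np.cos(th)]]);o=W.mean(0)-R@J.mean(0)
    return th,R,o,W-(J@R.T+o)
E
python3 - <<'E'
from h import *
a=np.load('pics/scene0.npz')
f=lambda q:np.array(q,float)/4+np.array([158,190])-0.375
W=ray_z(f([(238,27),(607,210),(417,535),(22,306)]),a,.012)
J=np.array([(-.13,-.15),(-.13,.15),(.13,.15),(.13,-.15)])
th,R,o,e=fit(W,J);print(th,o,e*1e3)
inv=lambda w:(w[:,:2]-o)@R*1e3
print('knob',inv(ray_z(f([(468,344)]),a,.117)))
print('back edge',inv(ray_z(f([(237,228),(372,285)]),a,.042)))
print('conn edge',inv(ray_z(f([(335,118),(450,155)]),a,.039)))
print('stop top',inv(ray_z(f([(180,305),(315,380)]),a,.036)))
print('tin,plug',inv(ray_z(f([(203,120),(514,205)]),a,.03)))
# wrist target helper
for n,j in dict(push=(-.15,0),knob=(.045,.134),c=(0,0)).items(): print(n,R@np.array(j)+o)
E
```

```text
0.3456539196346806 [0.57045382 0.04677825] [[ 2.30261747  3.73191062]
 [ 4.0742967  -0.51121418]
 [-2.96175076 -4.80271555]
 [-3.4151634   1.58201911]]
knob [[ 44.76501472 132.18700891]]
back edge [[ 20.48947367 -47.32141911]
 [ 11.05202383  47.95339687]]
conn edge [[-83.04362943 -37.07760329]
 [-96.912597    43.77072927]]
stop top [[ 81.57309335 -50.56486708]
 [ 80.72173957  48.86068243]]
tin,plug [[ -40.86101364 -117.10725405]
 [ -89.63386299   96.10095018]]
push [ 0.4293257  -0.00404355]
knob [0.56739145 0.18809924]
c [0.57045382 0.04677825]
```

```bash
python3 -m crank '[[-0.13,30,-28,0,0.086],[-0.13,60,-56,0,0.086],[-0.13,90,-84,0,0.086],[-0.13,120,-112,0,0.086],[-0.13,150,-140,0,0.086],[-0.13,180,-168,0,0.086],[-0.13,210,-196,0,0.086],[-0.13,240,-224,0,0.086],[-0.13,270,-252,0,0.086],[-0.13,300,-280,0,0.086],[-0.13,330,-308,0,0.086],[-0.13,355,-331,0,0.086]]'
python3 -m crank '[[-0.13,13,-12,0,0],[-0.13,13,-12,0,0],[-0.13,13,-12,0,0],[-0.13,13,-12,0,0]]'
python3 - <<'E'
from cell import telemetry, vision
import cv2, numpy as np
s=telemetry.observe();print(s['time'],s['tool_pos'],s['tool_rot'],s['opening'])
c=vision.get_calibration('wrist');p,d=vision.read_camera('wrist')
np.savez('pics/wrist1.npz',p=p,d=d,**{k:np.array(v) for k,v in c.items()})
cv2.imwrite('pics/wrist1.png',cv2.resize(p[:,:,::-1],(768,576)))
E
```

```text
time: 1.1
tool_pos: [0.4038, -0.025, 0.4047]
tool_rot: [-3.141, -0.0, 0.347]
contact_force: [0.4, -1.6, 1.2]
opening: 0.0398
grip_force: 0.0
time: 1.43
tool_pos: [0.4115, -0.0125, 0.4045]
tool_rot: [3.142, 0.001, 0.346]
contact_force: [-0.5, 0.5, -0.6]
opening: 0.0401
grip_force: 0.0
1.4333 [ 0.41148436 -0.01246155  0.40445597] [3.14153056e+00 9.47419721e-04 3.45821842e-01] 0.04005693657791874
```

View pics/wrist1.png

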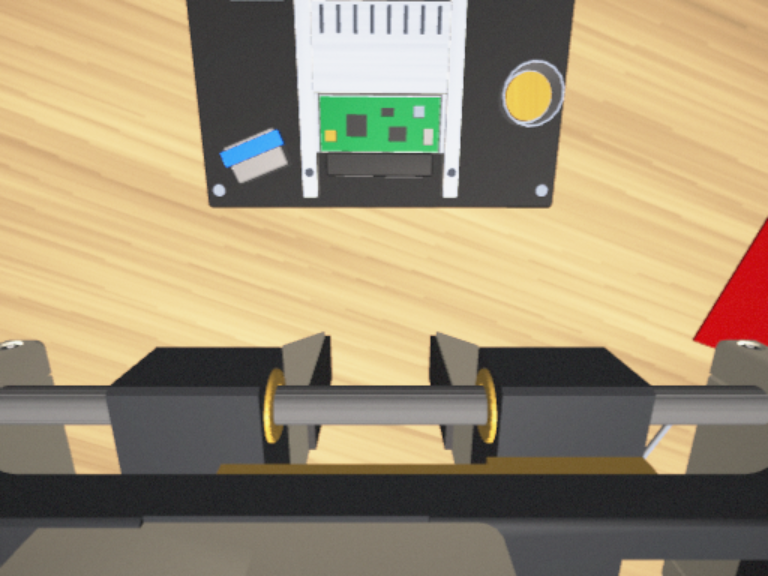

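The wrist view shows the jig squarely aligned with the tool. Plate near corners are (209,207) and (553,207), rail ends are at row 197, and the connector runs from (328,153) to (433,177).

Run:
```python
from h import *
a=np.load('pics/wrist1.npz')
f=lambda q:(np.array(q,float)+.5)/1.5-.5
W=ray_z(f([(209,207),(553,207)]),a,.012); Wr=ray_z(f([(310.5,197),(450.5,197)]),a,.026)
print(W,Wr, np.linalg.norm(W[0]-W[1]),np.linalg.norm(Wr[0]-Wr[1]))
v=W[0]-W[1];print('yaw',np.arctan2(-v[0],v[1]));v=Wr[0]-Wr[1];print('yaw r',np.arctan2(-v[0],v[1]))
th=.3457;R=np.array([[np.cos(th),-np.sin(th)],[np.sin(th),np.cos(th)]])
o=(W.mean(0)[:2]-R@[-.13,0]+Wr.mean(0)[:2]-R@[-.12,0])/2;print('o',o, W.mean(0)[:2]-R@[-.13,0],Wr.mean(0)[:2]-R@[-.12,0])
inv=lambda w:(w[:,:2]-o)@R*1e3
print(inv(ray_z(f([(328,153),(433,153),(328,170),(433,170),(328,177),(433,177)]),a,.039)))
print(inv(ray_z(f([(328,177),(433,177)]),a,.012)))
s=np.array([.4115,-.0125]);print('tool jig',(s-o)@R*1e3)
```

```text
[[ 0.39616557  0.14088799  0.012     ]
 [ 0.49768863 -0.14089217  0.012     ]] [[ 0.43603541  0.05848776  0.026     ]
 [ 0.47554192 -0.05116537  0.026     ]] 0.2995112488100212 0.11655287693240757
yaw 0.3458138092981013
yaw r 0.3458089562092216
o [0.56896269 0.04418647] [0.5692361  0.04404911] [0.56868928 0.04432383]
[[ -85.58245983   41.20383652]
 [ -85.57515737  -40.70400456]
 [ -98.36445486   41.64295632]
 [ -98.35645055  -41.1546463 ]
 [-103.70867459   41.82657172]
 [-103.70037285  -41.34307929]]
[[-104.51182069   45.0409479 ]
 [-104.50287168  -44.61326503]]
tool jig [-1.67355477e+02  2.42634297e-02]
```

```bash
python3 -m crank '[[-0.13,14,0,35,0],[-0.13,28,0,70,0],[-0.13,42,0,105,0],[-0.13,42,0,140,0],[-0.13,42,0,170,0],[-0.13,42,0,195,0],[-0.13,42,0,206,0],[-0.13,42,0,206,0],[-0.13,46,0,206,0],[-0.13,50,0,206,0],[-0.13,54,0,206,0],[-0.13,58,0,206,0]]'
python3 -m crank '[[-0.13,4,0,0,0],[-0.13,8,0,0,0],[-0.13,12,0,0,0],[-0.13,16,0,0,0],[-0.13,20,0,0,0],[-0.13,24,0,0,0],[-0.13,28,0,0,0],[-0.13,32,0,0,0],[-0.13,36,0,0,0],[-0.13,40,0,0,0],[-0.13,40,0,0,0]]'
python3 - <<'E'
from cell import telemetry, vision
from h import *
s=telemetry.observe();print(s['time'],s['tool_pos'],s['contact_force'])
th=.3457;R=np.array([[np.cos(th),-np.sin(th)],[np.sin(th),np.cos(th)]]);print((s['tool_pos'][:2]-[.569,.0442])@R*1e3)
p,d=vision.read_camera('side')
cv2.imwrite('pics/side1.png',cv2.resize(p[150:290,130:310,::-1],None,fx=4,fy=4,interpolation=cv2.INTER_CUBIC))
E
```

```text
time: 2.48
tool_pos: [0.4668, 0.0075, 0.1998]
tool_rot: [3.141, -0.001, 0.346]
contact_force: [-4.1, -1.4, 2.9]
opening: 0.0401
grip_force: 2.2
time: 3.4
tool_pos: [0.505, 0.0215, 0.1987]
tool_rot: [3.141, -0.002, 0.346]
contact_force: [0.8, -1.0, 0.3]
opening: 0.0403
grip_force: 0.0
3.4 [0.50504572 0.02153059 0.19870092] [ 0.84743455 -0.95387338  0.30740082]
[-67.8523042    0.34299394]
```

View pics/side1.png

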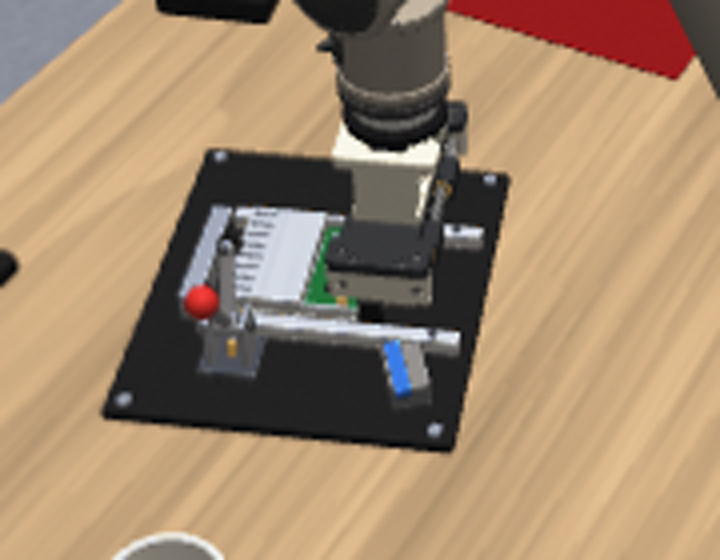

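The unit is moving up the channel and is now about 18 mm short of the stop. I continue slowly until the force rises.

```bash
python3 -m crank '[[-0.13,2,0,0,0],[-0.13,4,0,0,0],[-0.13,6,0,0,0],[-0.13,8,0,0,0],[-0.13,10,0,0,0],[-0.13,12,0,0,0],[-0.13,14,0,0,0],[-0.13,15,0,0,0],[-0.13,16,0,0,0],[-0.13,17,0,0,0]]'
python3 -m crank '[[-0.13,1,0,0,0],[-0.13,1,0,0,0]]'
```

```text
time: 4.28
tool_pos: [0.52, 0.0271, 0.1987]
tool_rot: [3.142, 0.0, 0.346]
contact_force: [-2.5, -1.5, 1.3]
opening: 0.04
grip_force: 1.6
time: 4.45
tool_pos: [0.5212, 0.0275, 0.1987]
tool_rot: [3.141, -0.0, 0.346]
contact_force: [-1.5, -0.5, -0.7]
opening: 0.0401
grip_force: 0.8
```

```bash
for i in 1 2 3 4; do python3 -m crank '[[-0.13,1,0,0,0],[-0.13,1,0,0,0]]' | grep -E "pos|contact"; done
```

```text
tool_pos: [0.522, 0.0278, 0.1987]
contact_force: [-1.7, -1.1, 0.6]
tool_pos: [0.5225, 0.0279, 0.1987]
contact_force: [-4.7, -1.9, 1.6]
tool_pos: [0.5229, 0.028, 0.1987]
contact_force: [-7.9, -5.0, 3.4]
tool_pos: [0.5232, 0.0281, 0.1987]
contact_force: [-11.3, -6.0, 8.2]
```

The force is up to about 13 N with the tool almost stationary at jig x ≈ -48.7, so the unit is against the stop. I back off, rise and check.

```bash
python3 -m crank '[[-0.13,-3,0,0,0],[-0.13,-6,0,0,0],[-0.13,-10,0,0,0],[-0.13,-14,0,0,0],[-0.13,-20,0,-30,0],[-0.13,-40,0,-65,0],[-0.13,-60,0,-100,0],[-0.13,-80,0,-135,0],[-0.13,-90,0,-170,0],[-1,-90,0,-190,0],[-1,-90,0,-190,0]]'
python3 - <<'E'
from cell import telemetry, vision
from h import *
s=telemetry.observe();print(s['time'],s['tool_pos'],s['contact_force'])
c=vision.get_calibration('wrist');p,d=vision.read_camera('wrist')
np.savez('pics/wrist2.npz',p=p,d=d,**{k:np.array(v) for k,v in c.items()})
cv2.imwrite('pics/wrist2.png',cv2.resize(p[:190,90:420,::-1],None,fx=2.4,fy=2.4,interpolation=cv2.INTER_CUBIC))
E
```

```text
time: 6.03
tool_pos: [0.4402, -0.002, 0.3934]
tool_rot: [3.137, -0.009, 0.345]
contact_force: [0.3, 0.4, 1.1]
opening: 0.0308
grip_force: 0.0
6.0333 [ 0.44020769 -0.0020065   0.39344834] [0.29732588 0.35534968 1.06916826]
```

View pics/wrist2.png

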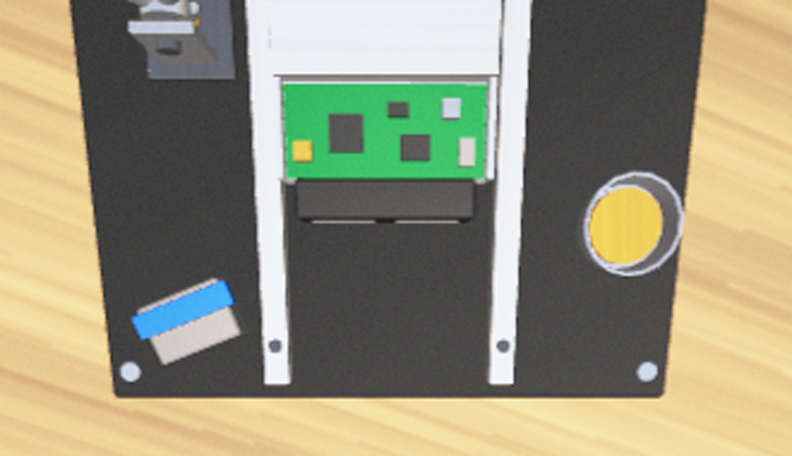

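The unit sits straight in the channel, with the connector's near edge at crop row 220 from column 297 to 474. I check its position and work out the knob approach.

Run:
```python
from h import *
a=np.load('pics/wrist2.npz')
f=lambda q:(np.array(q,float)+.5)/2.4-.5+np.array([90,0])
th=.3457;R=np.array([[np.cos(th),-np.sin(th)],[np.sin(th),np.cos(th)]]);o=np.array([.569,.0442])
inv=lambda w:(w[:,:2]-o)@R*1e3
print('plate',inv(ray_z(f([(115,397),(663,397)]),a,.012)))
print('conn top',inv(ray_z(f([(297,219),(474,219)]),a,.039)),'bottom',inv(ray_z(f([(297,222),(474,222)]),a,.012)))
print('tool',inv(np.array([[.4402,-.002]])))
```

```text
plate [[-129.32047595  149.05202693]
 [-129.69660131 -148.36985592]]
conn top [[-40.09914218  43.56184077]
 [-40.10524412 -39.36349389]] bottom [[-39.7199987   47.07130335]
 [-39.72828027 -42.61902101]]
tool [[-136.83511383    0.17783073]]
```

The connector face is at x = -40.1, so the unit is home. With fingers shut, I move over to the clamp's +y side.

```bash
python3 -m crank '[[-1,26,-25,0,0],[-1,52,-50,0,0],[-1,78,-75,0,0],[-1,104,-100,0,0],[-1,130,-125,0,0],[-1,156,-150,0,0],[-1,175,-168,0,0],[-1,182,-175,0,0],[-1,182,-175,30,0],[-1,182,-175,65,0],[-1,182,-175,95,0],[-1,182,-175,103,0]]'
python3 -m crank '[[-1,0,0,0,0],[-1,0,0,0,0]]'
python3 - <<'E'
from cell import telemetry, vision
from h import *
s=telemetry.observe();print(s['time'],s['tool_pos'],s['contact_force'])
th=.3457;R=np.array([[np.cos(th),-np.sin(th)],[np.sin(th),np.cos(th)]]);print((s['tool_pos'][:2]-[.569,.0442])@R*1e3)
p,d=vision.read_camera('side')
cv2.imwrite('pics/side2.png',cv2.resize(p[130:290,130:310,::-1],None,fx=3.5,fy=3.5,interpolation=cv2.INTER_CUBIC))
E
```

```text
time: 7.08
tool_pos: [0.55, 0.2237, 0.2796]
tool_rot: [-3.141, 0.011, 0.346]
contact_force: [-0.3, -0.1, -0.3]
opening: 0.0004
grip_force: 0.0
time: 7.25
tool_pos: [0.5522, 0.2243, 0.286]
tool_rot: [3.141, 0.0, 0.345]
contact_force: [1.0, 0.8, 0.3]
opening: 0.0003
grip_force: 0.0
7.25 [0.55221783 0.22425827 0.28604778] [0.96048408 0.75196466 0.2637862 ]
[ 45.22440107 175.09247896]
```

View pics/side2.png

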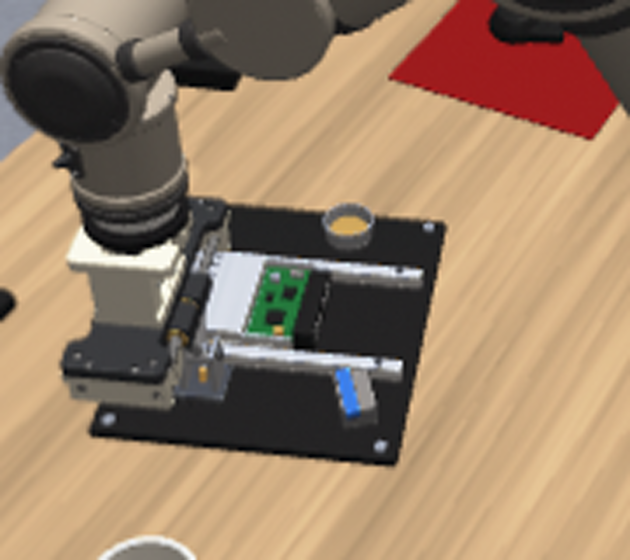

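The shut fingertips stand just outside the knob and touch nothing. Now I push the lever over.

```bash
python3 -m crank '[[-1,0,5,0,0],[-1,0,10,0,0],[-1,0,15,0,0],[-1,0,19,0,0],[-1,0,23,0,0],[-1,0,27,0,0],[-1,0,31,0,0],[-1,0,35,0,0],[-1,0,39,0,0],[-1,0,43,0,0],[-1,0,47,0,0],[-1,0,51,0,0]]' | grep -E "time|pos|contact"
python3 -m crank '[[-1,0,4,0,0],[-1,0,8,0,0],[-1,0,12,0,0],[-1,0,16,0,0]]'| grep -E "time|pos|contact"
python3 - <<'E'
from cell import vision
from h import *
p,d=vision.read_camera('scene')
cv2.imwrite('pics/scene2.png',cv2.resize(p[170:330,150:330,::-1],None,fx=3.5,fy=3.5,interpolation=cv2.INTER_CUBIC))
E
```

```text
time: 8.3
tool_pos: [0.5674, 0.1815, 0.2999]
contact_force: [-39.7, 18.0, 91.9]
time: 8.63
tool_pos: [0.5747, 0.1612, 0.2878]
contact_force: [-0.2, 0.6, -0.8]
```

View pics/scene2.png

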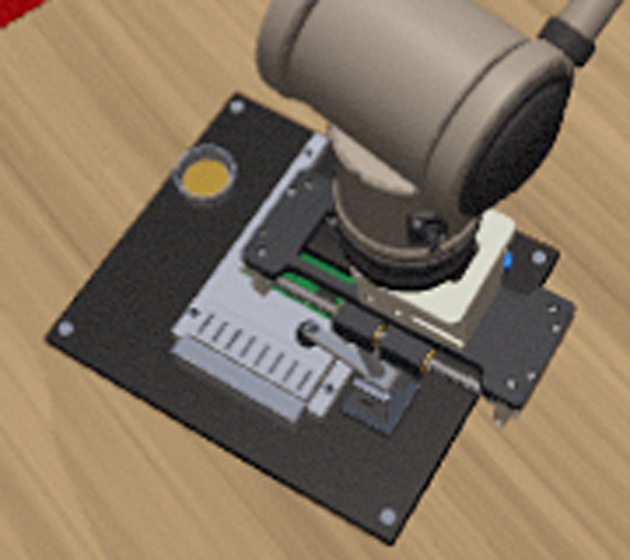

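The lever has gone over and the force is now zero. At the end of the first push there was a transient of about 102 N at the wrist, which is high but under the 120 N limit. I withdraw sideways, then up, and check clamp and unit.

```bash
python3 -m crank '[[-1,0,-15,0,0],[-1,0,-35,0,0],[-1,0,-50,-10,0],[-1,0,-55,-40,0],[-1,0,-55,-80,0],[-1,-30,-55,-115,0],[-1,-65,-40,-120,0],[-1,-100,-20,-120,0],[-1,-135,0,-120,0],[-1,-165,20,-120,0],[-1,-190,40,-120,0],[-1,-200,60,-120,0]]'
python3 -m crank '[[-1,0,40,0,0],[-1,0,40,0,0]]'
python3 - <<'E'
from cell import vision
from h import *
for n in ['scene','wrist']:
    c=vision.get_calibration(n);p,d=vision.read_camera(n)
    np.savez(f'pics/{n}3.npz',p=p,d=d,**{k:np.array(v) for k,v in c.items()})
    q=p[190:332,158:316] if n=='scene' else p[:190,90:420]
    cv2.imwrite(f'pics/{n}3.png',cv2.resize(q[:,:,::-1],None,fx=4 if n=='scene' else 2.4,fy=4 if n=='scene' else 2.4,interpolation=cv2.INTER_CUBIC))
E
```

```text
time: 9.68
tool_pos: [0.4042, 0.0366, 0.4049]
tool_rot: [-3.14, 0.003, 0.346]
contact_force: [1.4, 0.5, -0.1]
opening: 0.0004
grip_force: 0.0
time: 9.85
tool_pos: [0.4216, -0.0045, 0.4054]
tool_rot: [3.139, -0.0, 0.341]
contact_force: [1.4, -0.3, -0.3]
opening: 0.0006
grip_force: 0.0
```

View pics/scene3.png

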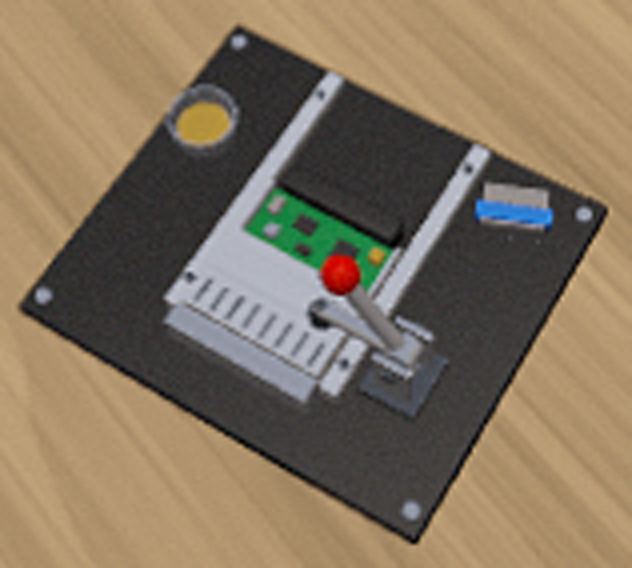

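View pics/wrist3.png

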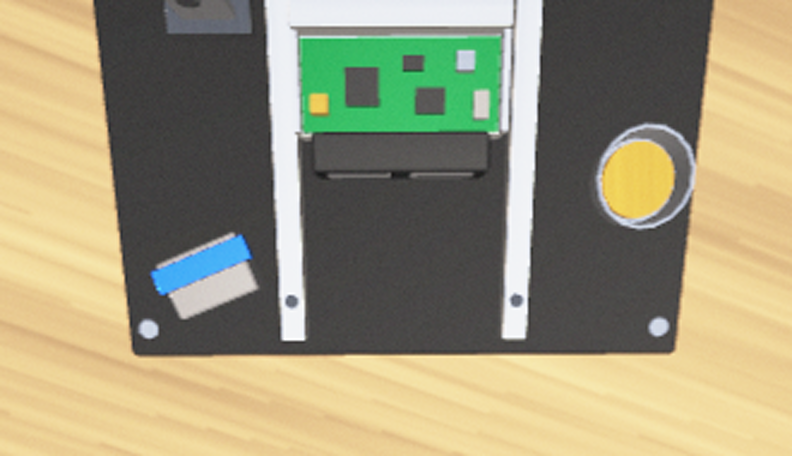

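The lever is over, with the knob at (340,274) and the pad on the unit at (318,314). The unit's back is at the stop, and the tin and plug have not moved. One last numeric check before handing in.

Run:
```python
from h import *
th=.3457;R=np.array([[np.cos(th),-np.sin(th)],[np.sin(th),np.cos(th)]]);o=np.array([.569,.0442])
inv=lambda w:(w[:,:2]-o)@R*1e3
a=np.load('pics/wrist3.npz');f=lambda q:(np.array(q,float)+.5)/2.4-.5+np.array([90,0])
print('plate',inv(ray_z(f([(133,354),(673,353)]),a,.012)),'conn',inv(ray_z(f([(315,176),(486,176)]),a,.039)))
b=np.load('pics/scene3.npz');g=lambda q:np.array(q,float)/4+np.array([158,190])-.375
print('knob',inv(ray_z(g([(340,274)]),b,.117)))
```

```text
plate [[-128.94680834  149.32839397]
 [-129.86810749 -147.70398053]] conn [[-41.63434102  42.96500515]
 [-42.04283357 -38.34467941]]
knob [[46.25123262 49.46519573]]
```

The connector reads 1.7 mm different from before the clamping, which may just be arm settling or edge reading. I take one settled image and compare by correlation.

```bash
python3 -m crank '[[-1,0,0,0,0],[-1,0,0,0,0],[-1,0,0,0,0]]' | grep -E "time|rot"
python3 - <<'E'
from cell import vision
from h import *
c=vision.get_calibration('wrist');p,d=vision.read_camera('wrist')
np.savez('pics/wrist4.npz',p=p,d=d,**{k:np.array(v) for k,v in c.items()})
th=.3457;R=np.array([[np.cos(th),-np.sin(th)],[np.sin(th),np.cos(th)]]);o=np.array([.569,.0442])
def rect(n,x0,x1,y0,y1,z):
    a=np.load(f'pics/{n}.npz');X,Y=np.meshgrid(np.arange(x0,x1,.5),np.arange(y0,y1,.5))
    w=np.c_[np.c_[X.ravel(),Y.ravel()]/1e3@R.T+o,np.full(X.size,z)]
    q=cv2.projectPoints(w,a['rvec'],a['tvec'],a['camera_matrix'],a['dist'])[0].reshape(*X.shape,2).astype(np.float32)
    return cv2.cvtColor(cv2.remap(a['p'],q[...,0],q[...,1],cv2.INTER_LINEAR),cv2.COLOR_RGB2GRAY).astype(np.float32)
for n in ['wrist3','wrist4']:
    for nm,b in dict(board=(-50,15,-45,45,.035),railends=(-140,-95,-75,75,.026),plate=(-145,-110,-140,140,.012)).items():
        A=rect('wrist2',*b);B=rect(n,*b)
        s,r=cv2.phaseCorrelate(A,B,cv2.createHanningWindow(A.shape[::-1],cv2.CV_32F));print(n,nm,'shift mm x,y',np.array(s)/2,round(r,2))
E
```

```text
time: 10.2
tool_rot: [-3.141, 0.001, 0.348]
wrist3 board shift mm x,y [0.11586012 0.18109798] 0.78
wrist3 railends shift mm x,y [-0.38450043 -0.33116428] 0.63
wrist3 plate shift mm x,y [0.28223964 0.27459639] 0.63
wrist4 board shift mm x,y [0.12606686 0.05405586] 0.9
wrist4 railends shift mm x,y [-0.37362869  0.25493529] 0.74
wrist4 plate shift mm x,y [ 0.58431186 -0.06906812] 0.87
```

The unit has not moved since it was pushed home (shift about 0.1 mm), and the knob is at its closed position. I hand in.

```bash
python3 -c "from cell import ticket; print(ticket.hand_in())"
```

```text
the job is handed in; nothing more can be done
None
```

The unit is home against the stop, the clamp was snapped shut after that, and the job is handed in; one push on the lever gave an unexplained reading of about 102 N at the wrist (limit 120 N), possibly the gripper's body pressing on something past its 40 N limit.

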